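# Press the coverslip, then click the slide carriage under the lens

## Robot

A 6-joint arm with a two-finger parallel gripper is mounted at the origin on the work surface. World frame = base frame: x ahead of the robot, y to its left, z up, the work surface at z = 0. Lengths are in m, angles in degrees, forces in N, time in s.
With the tool pointing down it reaches from about 0.3 to 0.75 m from the base axis. Payload 8.5 kg.
Tool frame: the origin (TCP) lies on the centre line of the jaws, within the pads' length; the fingertips stand 25 mm ahead of it and the grasp point (between the pads) lies 6 mm ahead of it; z points along the fingers, y is the line along which they close (so a half turn about z gives the same grasp; the last joint's range is limited). The gripper opens to 85 mm and grips with 20 to 120 N. Pads are 22 mm wide; open, the fingers measure 114 mm over their backs; the gripper's body (76 mm by 85 mm) begins 54 mm behind the grasp point. The pads swing forward as they close: fully open they stand 13 mm farther back than shut.
Start: joints at [50.804, 21.807, 74.336, -0, 83.858, -12.336], TCP at [0.248, 0.491, 0.22] pointing down, gripper open.
Joint ranges: [-178.18, 178.18], [-50.72, 133.34], [12.68, 142.11], [-81.47, 261.47], [9.98, 163.14], [-165.26, 165.26]. Speed limits (degrees/s): [136.94, 136.94, 180, 180, 180, 180].

## Interface

Orientations are given as a 3x3 rotation matrix whose columns are the frame's x, y, z axes.
In Python, from rig import telemetry, optics, env gives the robot as it stands.
- The arm moves only by the tool send_rows, never from a script. Its argument "deltas" is a list that holds one entry, the list of rows, each a list of 7 numbers: the shift along the tool's x, y, z in m, then the turn, a rotation vector about the tool's x, y, z in rad, then the opening, from -1 (shut) to 1 (fully open), so that 0 is half open. In form: [[[x, y, z, ax, ay, az, grip], ...]]. A call has 1 to 12 rows; each row shifts and turns the commanded pose from where the row before left it, along the tool's axes as they then stand; what a row does not reach is not made up. A row lasts 1/8 s, in which the tool goes at most 62.5 mm and 10.7 degrees, less where a joint would pass 70% of its speed; a pose out of reach is approached as far as the arm can. A call is refused whole if a number of a shift passes 0.0625 or a number of a turn 0.188, either way. A call with a gripper value outside its range is refused whole. The fingers move at their own pace and stop on an object; "squeeze" is the grip in N (left out, the last holds). Time passes only in rows, so rows that do not move let the fingers close. It gives the time, the measured TCP pose, the force, the opening and the grip force at its end, in the units of the state.
- telemetry.observe(): the state, without advancing time (a new reading comes with each control period).
- optics.get_image(name): name is "side" or "top"; returns a dict with "image" (480x640x3 uint8, red, green, blue), "range_z" (480x640 float32, m along the optical axis (not along the pixel's ray), 0 where there is no reading), "K" (3x3 intrinsics, pixels), "rvec" (rotation vector, rad) and "tvec" (3), from world to camera coordinates, as OpenCV has them. Camera axes: x right, y down, z forward; pixel columns grow to the right and rows downward; lengths in m; the calibration is good to about 2 mm. A picture is of the moment at which its call begins.
- env.close_job(): hands the job in; it is judged then, once.
The state is a dict: "time_s": time; "q": joint angles; "qvel": joint speeds; "joint_efforts": joint torques, N m; "position": TCP position; "tool_rot": TCP orientation; "ft_force": force on the tool from outside, world axes, zero at the start; "wrist_torque": the same for the moment, N m; "grip_width": finger opening in m; "gripper_force": force on a finger pad.
Only numpy, scipy, OpenCV 4.12 (cv2) and the standard library are available. Lean on these libraries where they do the work, as an engineer would, in place of code of your own. Each camera call takes 0.05 s, during which the arm holds its last target. There are 200 camera calls.

## Task

With the specimen carriage still at its home end, press the red spring plunger all the way down to its stop for a moment to seat the coverslip, then let it spring fully back up. Then take the carriage by its blue handle and slide it along the rail until its ball clicks into the notch of the green index block under the lens, without running on past the notch. Finish while still gripping the handle, with the carriage held still in the notch, and leave the other things on the bench undisturbed.

Things in the scene. Friction and masses are not known exactly. Their poses are not given: they have to be found in the camera images.
- stage: fixed fixture: grey baseplate 165 (x) by 360 mm (y), 12 mm thick, aluminium rail along its y axis through x = 0. Origin on the work surface (z = 0) under the rail's middle; stage -x faces the robot. At y = -110 mm a white press arm (top 100 mm high, column at x = +78 mm) carries the red plunger. Loose things stand a few mm or more beyond its far edge and ends
- plunger (a joint): travel of the red plunger: 0 = up (sprung), 0.012 m = down on its stop. The spring pushes back with 3 N at the top and 8 N at the stop; let go, it rises by itself
- plunger_top (a point): centre of the flat top of the red plunger's head (32 mm across, 12 mm thick). 135 mm above the work surface when up, 123 mm when down; it is over the rail at stage x = 0, y = -110 mm
- carriage: black slide carriage on the rail, 60 x 85 mm plate at 30 to 42 mm height carrying a glass slide; tongue and handle towards the robot. Origin on the rail's line at the level of the work surface. At its home end, under the plunger, it is at stage y = -110 mm (starts up to 8 mm on from there); it slides along stage +y to an end stop at +115 mm. Friction about 1 N
- handle (a point): blue upright round post, 16 mm across, 50 mm tall, at the robot-facing end of the carriage's tongue. This point is the centre of its foot, 42 mm above the work surface; top at 92 mm. It moves with the carriage, at stage x = -85 mm and the pointer's stage y. Above the tongue nothing is near it but plunger head and lens barrel, 69 mm off on its +x side
- pointer (a point): point on top of the carriage's tongue straight above the sprung steel ball, 35 mm from the handle's axis in stage +x, 42 mm above the work surface. The tongue is 18 mm wide, 8 mm thick
- notch (a point): where the pointer must come: above the middle of the green index block (60 mm along the rail, 34 mm wide, white mark in the middle of its robot-facing side), midway between its two brass bars 12 mm apart. 42 mm above the work surface, at stage x = -50 mm and, from start to start, y = +20 to +85 mm; axes parallel to the stage's
- detent_ball: steel ball, 10 mm across, sprung down (about 8 N) under the tongue, below the pointer; origin at its centre, about 31 mm high. It meets the first brass bar 12 mm before the notch, crosses its crest 6 mm before, drops in and centres a released carriage from within 4 mm of the notch. Along the rail it takes up to about 10 N to get in, and to get out on the far side
- scope: fixed lens stand and green index block in one, clamped to the baseplate. Origin on the work surface under the lens axis; axes parallel to the stage's. Black lens barrel 30 mm across on the axis at x = 0, from 70 to 170 mm high; white arm and steel column at x = +78 mm behind it
- tube_rack: bystander: loose wooden test-tube rack, 70 x 170 x 119 mm with capped tubes; origin at the centre of its underside
- dropper: bystander: loose amber dropper bottle, 32 mm across, 97 mm tall; origin at the centre of its underside
- paper_cup: bystander: loose white cup, 70 mm across, 75 mm tall; origin at the centre of its underside
- jar: bystander: loose glass jar with steel cap, 68 mm across, 85 mm tall; origin at the centre of its underside
- slide_box: bystander: loose green slide box, 85 x 60 x 40 mm; origin at the centre of its underside
- wash_bottle: bystander: loose white bottle with red cap, 56 mm across, 140 mm tall; origin at the centre of its underside

How it is judged:
By the outcome, as a careful person would: the job done as asked, in the order asked, and still so for the second after the job is handed in, while the arm keeps its last pose, push and grip.
It also fails if it takes over 58 s, if anything falls off the work surface, if the arm or the gripper's body presses on something with over 40 N, if the wrist force passes 120 N, or if a joint passes its speed limit or range.

## Working session

There is one attempt and no reset: what is moved stays moved. The work goes in short steps, Python scripts to look and compute and a tool call to move; the robot and the scene stay as the last step left them, time stands still between calls to the robot, and variables do not carry over. Pictures are saved under pics/ and viewed, at most 10 in all, crops included, and the job is handed in when it is done.

Besides the shell and the picture viewer there is one more tool, called after ">>>" by a JSON object that holds its "api" and its "payload", one argument or row to a line. send_rows: Moves the arm, as the interface text tells. Its arguments: {"type":"object","properties":{"deltas":{"type":"array"},"squeeze":{"type":"number"}},"required":["deltas"]}

```bash
mkdir -p pics; cat > h.py <<'E'
import numpy as np, cv2
from rig import telemetry, optics, env
def get(n):
    d=optics.get_image(n); R=cv2.Rodrigues(np.array(d["rvec"],float))[0]; t=np.array(d["tvec"],float).ravel()
    d["R"],d["t"],d["K"]=R,t,np.array(d["K"],float); return d
def ray(d,u,v):
    c=-d["R"].T@d["t"]; r=d["R"].T@np.linalg.inv(d["K"])@np.array([u,v,1.]); return c,r
def onz(d,u,v,z):
    c,r=ray(d,u,v); return c+r*(z-c[2])/r[2]
def cloud(d):
    Z=d["range_z"]; v,u=np.mgrid[:480,:640]; P=np.stack([(u-d["K"][0,2])/d["K"][0,0]*Z,(v-d["K"][1,2])/d["K"][1,1]*Z,Z],-1)
    W=(P-d["t"])@d["R"]; W[Z<=0]=np.nan; return W
def save(d,f,crop=None,s=1):
    im=d["image"][...,::-1]
    if crop: a,b,c,e=crop; im=im[b:e,a:c]
    cv2.imwrite("pics/"+f,cv2.resize(im,None,fx=s,fy=s))
E
python3 - <<'E'
from h import *
for n in("top","side"):
    d=get(n); save(d,n+"1.png"); print(n,-d["R"].T@d["t"],d["R"][2],d["K"][0,0])
    hsv=cv2.cvtColor(d["image"],cv2.COLOR_RGB2HSV); W=cloud(d)
    for nm,lo,hi in(("red",(0,130,80),(8,255,255)),("red2",(172,130,80),(180,255,255)),("blue",(100,120,50),(130,255,255)),("green",(45,80,40),(90,255,255))):
        m=cv2.inRange(hsv,lo,hi); k,l,s,c=cv2.connectedComponentsWithStats(m)
        for i in range(1,k):
            if s[i,4]>40: w=W[l==i]; print(nm,s[i],c[i].round(1),np.nanmedian(w,0).round(4),"zmax",np.nanpercentile(w[:,2],95).round(3))
print(telemetry.observe())
E
```

```text
top [ 0.44282277 -0.0942633   1.47082913] [ 0.09770779  0.00153492 -0.99521396] 504.04258049992086
red [ 492    4  102   98 7417] [542.6  52.7] [ 1.2441 -0.7981 -0.1103] zmax -0.104
red [324 242  11  11  91] [329.4 247.4] [ 0.5715 -0.1048  0.1348] zmax 0.139
red [466 321  10   9  64] [470.7 324.8] [ 0.3718 -0.4774  0.1395] zmax 0.144
blue [501 142  10  10  73] [505.5 146.7] [ 0.8639 -0.5939  0.0969] zmax 0.102
blue [ 73 326  47  15  69] [ 96.2 332.9] [0.3271 0.5597 0.0085] zmax 0.014
green [  56  136   85   41 1921] [ 98.3 154.2] [0.8365 0.5495 0.0796] zmax 0.085
green [379 255  28  33 624] [392.5 271.3] [ 0.515  -0.2858  0.0399] zmax 0.045
side [ 0.38576236 -0.86154491  1.04959528] [ 0.13533596  0.63376385 -0.76159541] 551.326783056428
red [318 232  14  11 114] [324.3 237.1] [ 0.5706 -0.109   0.1353] zmax 0.139
red [249 410  14  14 160] [255.4 416.7] [ 0.3721 -0.48    0.1405] zmax 0.144
blue [539 430  17  17 216] [547.3 437.5] [ 0.863  -0.5968  0.0981] zmax 0.101
green [ 336   56   54   47 1248] [361.3  79.8] [0.8216 0.5197 0.0809] zmax 0.085
green [284 221  13   5  41] [289.6 223.1
[... 312 characters left out ...]
8557417e+01, -1.23364669e+01]), 'qvel': array([ 0.05562113, -0.12068878, -0.12265373,  0.06219929, -0.02069624,
        0.02111371]), 'joint_efforts': array([ 4.40855845e-03, -4.49218369e+01, -2.31657887e+01, -1.48831728e-04,
        3.69107409e-03, -1.14748326e-05]), 'position': array([0.24835332, 0.49046609, 0.21957906]), 'tool_rot': array([[-8.92106038e-01,  4.51825393e-01, -7.94071462e-04],
       [ 4.51826006e-01,  8.92105572e-01, -9.53728909e-04],
       [ 2.77476636e-04, -1.20960946e-03, -9.99999230e-01]]), 'ft_force': array([ 0.06697075,  0.08483559, -0.25657071]), 'wrist_torque': array([-0.0002609 ,  0.08363827,  0.01241947]), 'gripper_force': 0.0, 'grip_width': 0.08520065219169166}
```

```bash
python3 - <<'E'
import cv2
a=cv2.imread("pics/top1.png")[160:340,200:440]; cv2.imwrite("pics/topc.png",cv2.resize(a,None,fx=3.3,fy=3.3,interpolation=cv2.INTER_CUBIC))
a=cv2.imread("pics/side1.png")[120:340,190:450]; cv2.imwrite("pics/sidec.png",cv2.resize(a,None,fx=2.7,fy=2.7,interpolation=cv2.INTER_CUBIC))
E
```

```text
(no output)
```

View pics/topc.png

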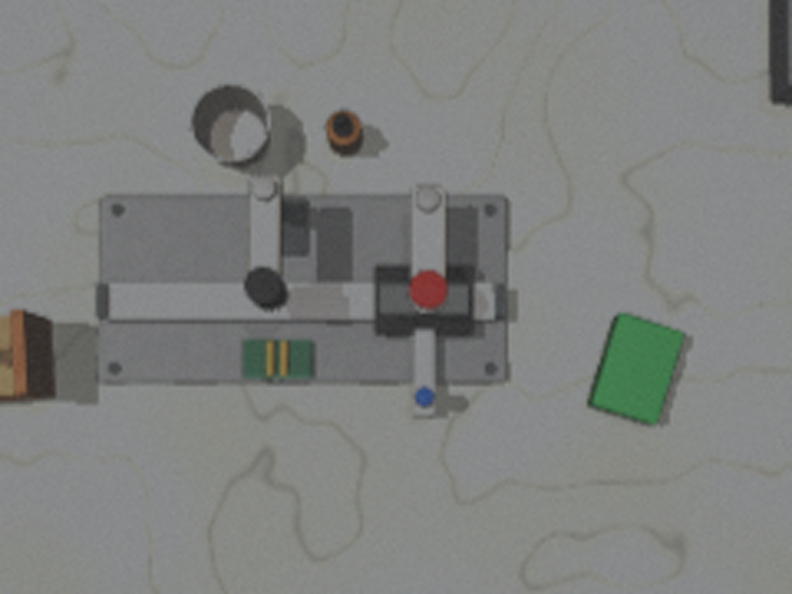

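View pics/sidec.png

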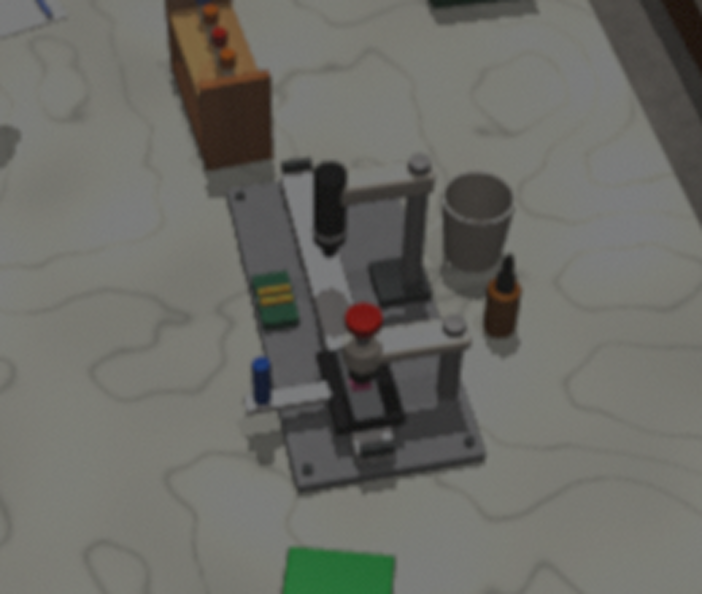

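The top crop shows the plunger at full-image (329,247), the blue handle at about (328,280), and the brass bars at about (284,269). The stage is nearly aligned with the world axes. The tube rack stands just past the +y end, and the cup and dropper are behind the stage. Next I measure each of these more precisely.

```bash
cat > m.py <<'E'
from h import *
def blob(d,lo,hi,box,minA=8):
    hsv=cv2.cvtColor(d["image"],cv2.COLOR_RGB2HSV); m=cv2.inRange(hsv,lo,hi); z=np.zeros_like(m); a,b,c,e=box; z[b:e,a:c]=m[b:e,a:c]
    return z
def cen(m): v,u=np.nonzero(m); return u.mean(),v.mean(),len(u)
def tri(d1,p1,d2,p2):
    A=[];b=[]
    for d,p in((d1,p1),(d2,p2)):
        c,r=ray(d,*p); r=r/np.linalg.norm(r); M=np.eye(3)-np.outer(r,r); A.append(M); b.append(M@c)
    return np.linalg.lstsq(np.vstack(A),np.hstack(b),rcond=None)[0]
E
python3 - <<'E'
from m import *
T,S=get("top"),get("side")
W=cloud(T); box=(slice(205,290),slice(215,370))
P=W[box].reshape(-1,3); sel=P[(P[:,2]>.006)&(P[:,2]<.018)]
print("plate",len(sel),cv2.minAreaRect(sel[:,:2].astype(np.float32)))
# plate colour edges along front: grey vs floor, image columns
g=cv2.cvtColor(T["image"],cv2.COLOR_RGB2GRAY).astype(float)
pts=[]
for u in list(range(236,268))+list(range(300,318))+list(range(335,350)):
    col=cv2.GaussianBlur(g,(1,5),0)[266:286,u]; k=np.argmax(np.diff(col)); pts.append(onz(T,u,266+k+.5,.012)[:2])
pts=np.array(pts); l=cv2.fitLine(pts.astype(np.float32),cv2.DIST_HUBER,0,.001,.001).ravel(); print("front edge",l,"yaw(y axis dir)",np.degrees(np.arctan2(-l[0]*np.sign(l[1]),abs(l[1]))))
# rail white edges
for nm,r in(("rail near",(250,264)),("rail far",(240,250)),("plate far",(214,226))):
    pts=[]
    for u in (range(238,268) if nm!="plate far" else range(285,320)):
        col=cv2.GaussianBlur(g,(1,5),0)[r[0]:r[1],u]; k=np.argmax(abs(np.diff(col))); pts.append(onz(T,u,r[0]+k+.5,.02 if "rail" in nm else .012)[:2])
    l=cv2.fitLine(np.array(pts,np.float32),cv2.DIST_HUBER,0,.001,.001).ravel(); print(nm,l)
red=[blob(d,(0,130,60),(8,255,255),b) for d,b in((T,(315,235,345,260)),(S,(310,225,340,250)))]
cT=cen(red[0]);cS=cen(red[1]);print("red",cT,cS,onz(T,*cT[:2],.135),onz(S,*cS[:2],.133),tri(T,cT[:2],S,cS[:2]))
for n,d,b in(("T",T,(320,270,340,290)),("S",S,(270,240,300,280))):
    m=blob(d,(100,90,30),(130,255,255),b); print(n,"blue",cen(m),cv2.boundingRect(m)); c=cen(m)[:2]
    print([onz(d,*c,z).round(4) for z in(.067,.092)])
for n,d,b in(("T",T,(270,255,300,280)),("S",S,(278,215,305,245))):
    m=blob(d,(15,100,60),(35,255,255),b); c=cen(m); print(n,"brass",c,onz(d,*c[:2],.026).round(4),cv2.boundingRect(m))
    m=blob(d,(45,60,20),(95,255,255),b)|m; x,y,w,h=cv2.boundingRect(m); c=(x+w/2-.5,y+h/2-.5); print(n,"green bbox",(x,y,w,h),onz(d,*c,.024).round(4))
# depth cross sections
for y in (-.09,-.11,-.13):pass
q=W[box].reshape(-1,3)
print("handle top",np.nanmedian(W[279:282,327:330].reshape(-1,3),0),"green top",np.nanmedian(W[266:272,290:294].reshape(-1,3),0), "red",np.nanmedian(W[245:250,327:332].reshape(-1,3),0))
E
```

```text
plate 4107 ((0.5837745070457458, 0.0018389075994491577), (0.2462603598833084, 0.4506259858608246), 0.7733713388442993)
front edge [ 0.0137732  -0.99990517  0.4963128   0.02478964] yaw(y axis dir) 0.78917116
rail near [ 0.01376557 -0.9999052   0.55538005  0.11176613]
rail far [ 0.01376152 -0.9999053   0.5842377   0.12326593]
plate far [ 0.03760901 -0.99929255  0.665841   -0.02592925]
red (np.float64(329.3707865168539), np.float64(247.25842696629215), 89) (np.float64(324.3577235772358), np.float64(237.609756097561), 123) [ 0.57123685 -0.10567864  0.135     ] [ 0.57136    -0.10808742  0.133     ] [ 0.57182023 -0.10573502  0.13014503]
T blue (np.float64(328.09090909090907), np.float64(279.90909090909093), 22) (326, 278, 5, 5)
[array([ 0.4865, -0.1039,  0.067 ]), array([ 0.4858, -0.1037,  0.092 ])]
S blue (np.float64(286.5764705882353), np.float64(259.6), 85) (284, 252, 6, 17)
[array([ 0.4873, -0.1012,  0.067 ]), array([ 0.4847, -0.1206,  0.092 ])]
T brass (np.float64(283.5), np.float64(268.0), 36) [0.5201 0.0242 0.026 ] (281, 264, 6, 9)
T green bbox (274, 263, 20, 12) [0.5188 0.0243 0.024 ]
S brass (np.float64(291.35714285714283), np.float64(228.6547619047619), 84) [0.5192 0.0235 0.026 ] (285, 225, 14, 8)
S green bbox (284, 221, 16, 20) [0.5188 0.0193 0.024 ]
handle top [ 0.48549128 -0.10344948  0.09134376] green top [0.51916393 0.00131212 0.02323882] red [ 0.57198616 -0.10469038  0.1345031 ]
```

>>> {"api": "send_rows", "payload": {
  "deltas": [
    [[0,0,-0.03,0,0,-0.161,-1],[0,0,-0.03,0,0,-0.161,-1],[0,0,-0.02,0,0,-0.161,-1],[0,0,0,0,0,0,-1]]
  ],
  "squeeze": 40
}}

```text
time_s: 0.7
position: [0.2487, 0.4909, 0.3011]
tool_rot: [[-1.0, -0.013, 0.002], [-0.013, 1.0, 0.002], [-0.002, 0.002, -1.0]]
ft_force: [-0.1, -0.3, -0.9]
grip_width: 0.0124
gripper_force: 0.0
```

>>> {"api": "send_rows", "payload": {
  "deltas": [
    [[-0.02,-0.037,0,0,0,0,-1],[-0.02,-0.037,0,0,0,0,-1],[-0.02,-0.037,0,0,0,0,-1],[-0.02,-0.037,0,0,0,0,-1],[-0.02,-0.037,0,0,0,0,-1],[-0.02,-0.037,0,0,0,0,-1],[-0.02,-0.037,0,0,0,0,-1],[-0.02,-0.037,0,0,0,0,-1],[-0.02,-0.037,0,0,0,0,-1],[-0.02,-0.037,0,0,0,0,-1],[-0.02,-0.037,0,0,0,0,-1],[-0.02,-0.037,0,0,0,0,-1]]
  ]
}}

```text
time_s: 2.2
position: [0.4949, 0.0488, 0.2988]
tool_rot: [[-1.0, -0.01, -0.002], [-0.01, 1.0, 0.0], [0.002, 0.0, -1.0]]
ft_force: [0.6, 0.9, 0.3]
grip_width: 0.0
gripper_force: 0.0
```

>>> {"api": "send_rows", "payload": {
  "deltas": [
    [[-0.02,-0.037,0.02,0,0,0,-1],[-0.02,-0.037,0.02,0,0,0,-1],[-0.02,-0.037,0.02,0,0,0,-1],[-0.015,-0.037,0.02,0,0,0,-1],[0,0,0,0,0,0,-1],[0,0,0,0,0,0,-1]]
  ]
}}

```text
time_s: 2.95
position: [0.5715, -0.0963, 0.2196]
tool_rot: [[-1.0, -0.012, -0.001], [-0.012, 1.0, 0.001], [0.001, 0.001, -1.0]]
ft_force: [0.4, 0.4, 0.8]
grip_width: 0.0001
gripper_force: 0.0
```

>>> {"api": "send_rows", "payload": {
  "deltas": [
    [[0,-0.0095,0.02,0,0,0,-1],[0,0,0.02,0,0,0,-1],[0,0,0.011,0,0,0,-1],[0,0,0,0,0,0,-1],[0,0,0,0,0,0,-1]]
  ]
}}

```text
time_s: 3.58
position: [0.5723, -0.1061, 0.17]
tool_rot: [[-1.0, -0.014, 0.001], [-0.014, 1.0, -0.001], [-0.001, -0.001, -1.0]]
ft_force: [1.6, -0.1, 0.1]
grip_width: -0.0003
gripper_force: 0.0
```

```bash
python3 - <<'E'
from h import *
d=get("side"); save(d,"s2.png",(240,150,400,300),4)
print(telemetry.observe()["position"])
E
```

```text
[ 0.57233636 -0.1061964   0.17007629]
```

View pics/s2.png

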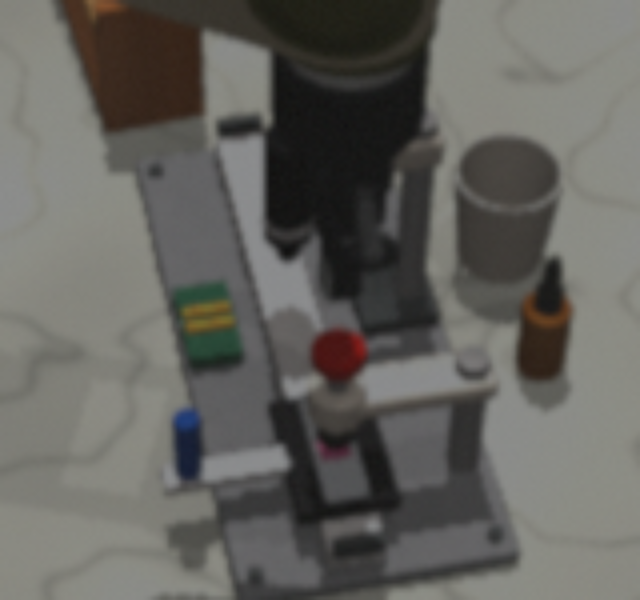

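The fingers appear above the head, with the tip near full-image (325,224). That's farther than I expected, so I check with depth.

```bash
python3 - <<'E'
from m import *
d=get("side"); W=cloud(d)
for v in range(196,244,3): print(v,[tuple(W[v,u].round(3)) for u in(321,325,329)], d["image"][v,325])
T=get("top"); W=cloud(T)
c=T["R"]@np.array([.5723,-.1061,.145])+T["t"]; print("top proj",T["K"]@c/c[2])
c=d["R"]@np.array([.5723,-.1061,.145])+d["t"]; print("side proj",d["K"]@c/c[2])
E
```

```text
196 [(np.float64(0.557), np.float64(-0.124), np.float64(0.281)), (np.float64(0.561), np.float64(-0.143), np.float64(0.299)), (np.float64(0.569), np.float64(-0.143), np.float64(0.298))] [24 23 22]
199 [(np.float64(0.558), np.float64(-0.123), np.float64(0.271)), (np.float64(0.562), np.float64(-0.14), np.float64(0.287)), (np.float64(0.568), np.float64(-0.146), np.float64(0.292))] [21 20 20]
202 [(np.float64(0.557), np.float64(-0.125), np.float64(0.265)), (np.float64(0.562), np.float64(-0.14), np.float64(0.279)), (np.float64(0.568), np.float64(-0.148), np.float64(0.286))] [23 23 22]
205 [(np.float64(0.557), np.float64(-0.128), np.float64(0.259)), (np.float64(0.567), np.float64(-0.12), np.float64(0.249)), (np.float64(0.567), np.float64(-0.151), np.float64(0.281))] [22 23 23]
208 [(np.float64(0.558), np.float64(-0.124), np.float64(0.246)), (np.float64(0.569), np.float64(-0.112), np.float64(0.232)), (np.float64(0.568), np.float64(-0.151), np.float64(0.273))] [25 26 26]
211 [(np.float64(0.56), np.float64(-0.116), np.float64(0.229)), (np.float64(0.567), np.float64(-0.123), np.float64(0.235)),
[... 1417 characters left out ...]
] [87 57 57]
235 [(np.float64(0.565), np.float64(-0.104), np.float64(0.138)), (np.float64(0.574), np.float64(-0.104), np.float64(0.136)), (np.float64(0.582), np.float64(-0.105), np.float64(0.135))] [73 23 20]
238 [(np.float64(0.563), np.float64(-0.112), np.float64(0.138)), (np.float64(0.572), np.float64(-0.111), np.float64(0.135)), (np.float64(0.581), np.float64(-0.113), np.float64(0.135))] [75 25 22]
241 [(np.float64(0.562), np.float64(-0.117), np.float64(0.134)), (np.float64(0.57), np.float64(-0.121), np.float64(0.137)), (np.float64(0.579), np.float64(-0.119), np.float64(0.133))] [78 24 21]
top proj [329.57234671 246.49862343   1.        ]
side proj [324.72805126 233.27752304   1.        ]
```

Depth puts the tips at z≈0.185 while the TCP reads 0.170, so I'll find contact by force, in small steps.

>>> {"api": "send_rows", "payload": {
  "deltas": [
    [[0,0,0.008,0,0,0,-1],[0,0,0.008,0,0,0,-1],[0,0,0,0,0,0,-1],[0,0,0,0,0,0,-1]]
  ]
}}

```text
time_s: 4.22
position: [0.5721, -0.1064, 0.1531]
tool_rot: [[-1.0, -0.014, 0.0], [-0.014, 1.0, -0.0], [-0.0, -0.0, -1.0]]
ft_force: [0.7, 0.2, -0.0]
grip_width: -0.0
gripper_force: 0.0
```

```bash
python3 - <<'E'
from m import *
d=get("side"); save(d,"s3.png",(240,150,400,300),4); W=cloud(d)
for v in range(220,250,2): print(v,W[v,321].round(3),W[v,325].round(3), d["image"][v,321])
o=telemetry.observe(); print(o["position"],o["q"],o["ft_force"])
E
```

```text
220 [ 0.561 -0.114  0.199] [ 0.561 -0.152  0.24 ] [30 30 29]
222 [ 0.562 -0.111  0.19 ] [ 0.561 -0.152  0.235] [42 42 43]
224 [ 0.561 -0.115  0.187] [ 0.568 -0.123  0.194] [47 48 47]
226 [ 0.562 -0.113  0.178] [ 0.569 -0.121  0.186] [46 46 46]
228 [ 0.562 -0.113  0.172] [ 0.569 -0.121  0.18 ] [50 50 50]
230 [0.593 0.016 0.013] [0.602 0.013 0.014] [75 75 75]
232 [ 0.567 -0.091  0.133] [ 0.576 -0.095  0.136] [87 75 75]
234 [ 0.566 -0.099  0.136] [ 0.575 -0.1    0.135] [72 23 19]
236 [ 0.564 -0.105  0.137] [ 0.573 -0.106  0.136] [73 21 19]
238 [ 0.564 -0.107  0.133] [ 0.572 -0.112  0.136] [74 22 18]
240 [ 0.562 -0.115  0.135] [ 0.571 -0.118  0.136] [75 23 19]
242 [ 0.561 -0.12   0.134] [ 0.57  -0.12   0.132] [64 23 21]
244 [ 0.566 -0.101  0.104] [ 0.57  -0.123  0.129] [66 46 43]
246 [ 0.565 -0.106  0.103] [ 0.573 -0.112  0.109] [78 75 70]
248 [ 0.564 -0.111  0.103] [ 0.573 -0.11   0.099] [87 82 76]
[ 0.57212072 -0.10637375  0.15328616] [-2.21813320e+01  2.80742198e+01  7.54205838e+01 -7.62655478e-04
  7.64851264e+01 -1.12994419e+02] [-0.02510991 -0.60603896 -0.23058663]
```

No contact yet, and the tips are about 33 mm above the head. I continue down in small steps.

>>> {"api": "send_rows", "payload": {
  "deltas": [
    [[0,0,0.008,0,0,0,-1],[0,0,0.008,0,0,0,-1],[0,0,0.007,0,0,0,-1],[0,0,0,0,0,0,-1],[0,0,0,0,0,0,-1]]
  ]
}}

```text
time_s: 4.9
position: [0.5721, -0.1064, 0.1303]
tool_rot: [[-1.0, -0.014, 0.0], [-0.014, 1.0, -0.0], [-0.0, -0.0, -1.0]]
ft_force: [-0.2, -0.1, 0.1]
grip_width: -0.0002
gripper_force: 0.0
```

```bash
python3 - <<'E'
from m import *
d=get("side"); save(d,"s3.png",(240,150,400,300),4); W=cloud(d)
for v in range(224,250,2): print(v,W[v,321].round(3),W[v,325].round(3), d["image"][v,321])
o=telemetry.observe(); print(o["position"],o["ft_force"])
E
```

```text
224 [ 0.56  -0.121  0.194] [ 0.561 -0.151  0.228] [21 20 17]
226 [ 0.56  -0.123  0.19 ] [ 0.561 -0.153  0.224] [24 25 23]
228 [ 0.562 -0.112  0.171] [ 0.561 -0.153  0.217] [33 33 33]
230 [ 0.562 -0.114  0.167] [ 0.56  -0.157  0.216] [42 42 41]
232 [ 0.563 -0.112  0.158] [ 0.57  -0.119  0.165] [46 47 46]
234 [ 0.562 -0.113  0.152] [ 0.569 -0.121  0.16 ] [46 46 46]
236 [ 0.562 -0.115  0.148] [ 0.569 -0.121  0.154] [51 44 44]
238 [ 0.563 -0.111  0.136] [ 0.573 -0.109  0.133] [71 29 26]
240 [ 0.562 -0.115  0.135] [ 0.572 -0.113  0.131] [74 22 19]
242 [ 0.561 -0.121  0.135] [ 0.57  -0.121  0.133] [64 22 20]
244 [ 0.566 -0.1    0.103] [ 0.57  -0.122  0.128] [65 47 43]
246 [ 0.565 -0.105  0.102] [ 0.573 -0.109  0.105] [77 73 69]
248 [ 0.564 -0.111  0.103] [ 0.572 -0.115  0.105] [85 82 76]
[ 0.57213035 -0.10635272  0.13035295] [-0.61193885  0.27496347 -0.37752721]
```

View pics/s3.png

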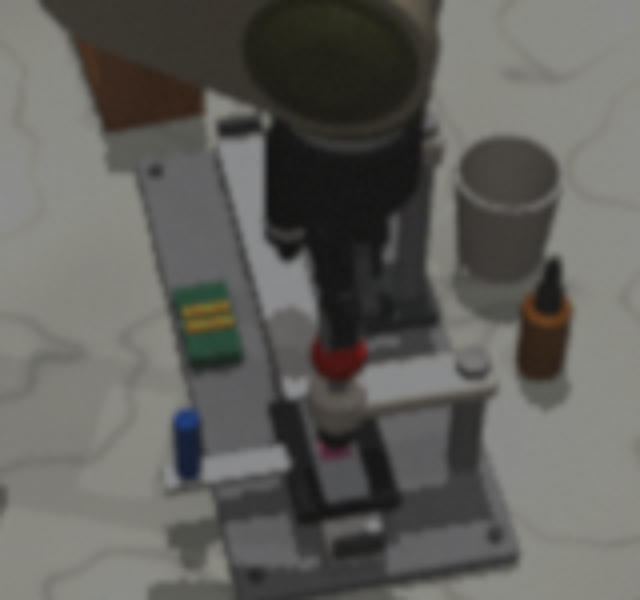

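The fingers are centred just above the red head, at about (335,345) in the crop, with a gap of roughly 10 mm. Descending to contact.

>>> {"api": "send_rows", "payload": {
  "deltas": [
    [[0,0,0.004,0,0,0,-1],[0,0,0.004,0,0,0,-1],[0,0,0.004,0,0,0,-1],[0,0,0,0,0,0,-1]]
  ]
}}

```text
time_s: 5.45
position: [0.5721, -0.1063, 0.1182]
tool_rot: [[-1.0, -0.014, 0.0], [-0.014, 1.0, -0.0], [-0.0, -0.0, -1.0]]
ft_force: [-1.4, -0.3, 5.1]
grip_width: 0.0
gripper_force: 2.5
```

>>> {"api": "send_rows", "payload": {
  "deltas": [
    [[0,0,0.003,0,0,0,-1],[0,0,0,0,0,0,-1]]
  ]
}}

```text
time_s: 5.7
position: [0.5721, -0.1064, 0.1155]
tool_rot: [[-1.0, -0.014, 0.001], [-0.014, 1.0, -0.0], [-0.001, -0.0, -1.0]]
ft_force: [-1.5, -0.2, 5.2]
grip_width: -0.0002
gripper_force: 3.0
```

>>> {"api": "send_rows", "payload": {
  "deltas": [
    [[0,0,0.003,0,0,0,-1],[0,0,0,0,0,0,-1]]
  ]
}}

```text
time_s: 5.95
position: [0.5721, -0.1064, 0.1126]
tool_rot: [[-1.0, -0.014, 0.001], [-0.014, 1.0, -0.0], [-0.001, -0.0, -1.0]]
ft_force: [-1.5, 0.7, 7.4]
grip_width: -0.0001
gripper_force: 3.6
```

>>> {"api": "send_rows", "payload": {
  "deltas": [
    [[0,0,0.002,0,0,0,-1],[0,0,0,0,0,0,-1]]
  ]
}}

```text
time_s: 6.2
position: [0.5723, -0.1064, 0.1118]
tool_rot: [[-1.0, -0.014, 0.002], [-0.014, 1.0, -0.001], [-0.002, -0.001, -1.0]]
ft_force: [-4.4, 1.0, 14.8]
grip_width: -0.0001
gripper_force: 7.1
```

>>> {"api": "send_rows", "payload": {
  "deltas": [
    [[0,0,0.002,0,0,0,-1],[0,0,0,0,0,0,-1]]
  ]
}}

```text
time_s: 6.45
position: [0.5725, -0.1065, 0.1116]
tool_rot: [[-1.0, -0.014, 0.003], [-0.015, 1.0, -0.002], [-0.003, -0.002, -1.0]]
ft_force: [-7.9, 2.7, 25.6]
grip_width: -0.0001
gripper_force: 13.8
```

>>> {"api": "send_rows", "payload": {
  "deltas": [
    [[0,0,0,0,0,0,-1],[0,0,0,0,0,0,-1]]
  ]
}}

```text
time_s: 6.7
position: [0.5724, -0.1065, 0.1116]
tool_rot: [[-1.0, -0.014, 0.003], [-0.014, 1.0, -0.002], [-0.003, -0.002, -1.0]]
ft_force: [-8.3, 2.3, 27.2]
grip_width: -0.0
gripper_force: 13.7
```

```bash
python3 - <<'E'
from m import *
d=get("side"); W=cloud(d)
m=blob(d,(0,130,60),(8,255,255),(310,225,340,255)); print(cv2.boundingRect(m),"was y232 h11"); 
print(np.nanmedian(W[m>0],0))
o=telemetry.observe(); print(o["position"],o["ft_force"])
E
```

```text
(318, 240, 13, 7) was y232 h11
[ 0.56835446 -0.11715756  0.12216014]
[ 0.57243953 -0.10648181  0.11161719] [-7.70074948  2.64420618 28.6960674 ]
```

The plunger is on its stop: the red head's lower edge dropped 4 px and the force rose sharply. Releasing upward.

>>> {"api": "send_rows", "payload": {
  "deltas": [
    [[0,0,-0.008,0,0,0,-1],[0,0,-0.01,0,0,0,-1],[0,0,-0.03,0,0,0,-1],[0,0,-0.03,0,0,0,-1],[0.03,0.001,0,0,0,0,-1],[0.03,0.001,0,0,0,0,1],[0.026,0.002,0,0,0,0,1],[0,0,0,0,0,0,1],[0,0,0,0,0,0,1]]
  ]
}}

```text
time_s: 7.88
position: [0.4866, -0.1037, 0.1862]
tool_rot: [[-1.0, -0.014, 0.0], [-0.014, 1.0, -0.0], [-0.0, -0.0, -1.0]]
ft_force: [0.8, -0.4, 0.9]
grip_width: 0.0727
gripper_force: 0.0
```

```bash
python3 - <<'E'
from m import *
d=get("side"); W=cloud(d); save(d,"s4.png",(220,150,380,300),4)
m=blob(d,(0,130,60),(8,255,255),(310,225,340,255)); print(cv2.boundingRect(m),"was y232 h11",np.nanmedian(W[m>0],0))
o=telemetry.observe(); print(o["position"],o["ft_force"])
E
```

```text
(318, 232, 14, 12) was y232 h11 [ 0.57098661 -0.11022313  0.13552421]
[ 0.48666296 -0.10370593  0.18601126] [-0.76168948  0.38280884 -0.28327217]
```

View pics/s4.png

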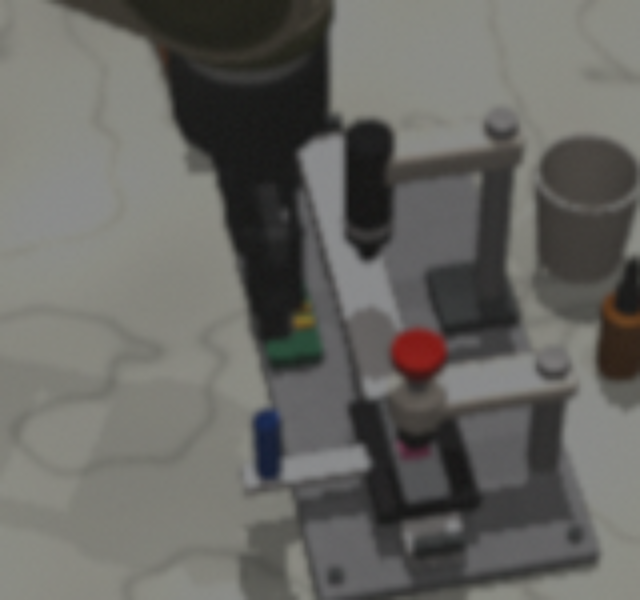

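The plunger is fully up again, with its box back at y=232. The handle is at crop (267,445) and the open fingers are above it. Descending part-way.

>>> {"api": "send_rows", "payload": {
  "deltas": [
    [[0,0,0.03,0,0,0,1],[0,0,0.03,0,0,0,1],[0,0,0.03,0,0,0,1],[0,0,0.016,0,0,0,1],[0,0,0,0,0,0,1],[0,0,0,0,0,0,1]]
  ]
}}

```text
time_s: 8.68
position: [0.4867, -0.1037, 0.0806]
tool_rot: [[-1.0, -0.014, 0.001], [-0.014, 1.0, -0.0], [-0.001, -0.0, -1.0]]
ft_force: [-1.2, 0.9, 0.5]
grip_width: 0.0858
gripper_force: 0.0
```

```bash
python3 - <<'E'
from m import *
d=get("side"); W=cloud(d); save(d,"s5.png",(220,170,350,300),4.6)
for v in range(235,275,2): print(v,W[v,283].round(3),W[v,287].round(3),W[v,290].round(3))
o=telemetry.observe(); print(o["position"],o["ft_force"],o["grip_width"])
E
```

```text
235 [ 0.476 -0.144  0.205] [ 0.484 -0.148  0.207] [ 0.49  -0.148  0.206]
237 [ 0.476 -0.144  0.198] [ 0.483 -0.155  0.209] [ 0.489 -0.155  0.208]
239 [ 0.478 -0.129  0.173] [ 0.482 -0.159  0.208] [ 0.488 -0.158  0.205]
241 [ 0.496  0.012 -0.002] [ 0.481 -0.166  0.21 ] [ 0.487 -0.167  0.21 ]
243 [ 0.477 -0.135  0.169] [ 0.48  -0.171  0.21 ] [ 0.486 -0.171  0.208]
245 [ 0.476 -0.142  0.17 ] [ 0.48  -0.171  0.204] [ 0.486 -0.173  0.205]
247 [ 0.475 -0.146  0.169] [ 0.48  -0.172  0.199] [ 0.486 -0.173  0.198]
249 [ 0.475 -0.147  0.163] [ 0.48  -0.172  0.193] [ 0.486 -0.173  0.192]
251 [ 0.475 -0.147  0.157] [ 0.479 -0.173  0.187] [ 0.485 -0.173  0.186]
253 [ 0.489 -0.031  0.004] [ 0.479 -0.176  0.185] [ 0.485 -0.176  0.184]
255 [ 0.473 -0.154  0.152] [ 0.478 -0.177  0.18 ] [ 0.487 -0.161  0.157]
257 [ 0.479 -0.107  0.086] [ 0.479 -0.175  0.171] [ 0.485 -0.171  0.164]
259 [ 0.486 -0.046 -0.   ] [ 0.478 -0.178  0.168] [ 0.484 -0.176  0.164]
261 [ 0.485 -0.054  0.003] [ 0.478 -0.178  0.161] [ 0.484 -0.179  0.162]
263 [ 0.484 -0.06   0.002] [ 0.478 -0.176  0.153] [ 0.486 -0.161  0.13 ]
265 [ 0.479 -0.095  0.042] [ 0.48  -0.159  0.123] [ 0.487 -0.157  0.119]
267 [ 0.478 -0.101  0.041] [ 0.48  -0.159  0.116] [ 0.486 -0.16   0.116]
269 [ 0.477 -0.107  0.042] [ 0.486 -0.113  0.047] [ 0.493 -0.11   0.042]
271 [ 0.476 -0.114  0.043] [ 0.486 -0.108  0.033] [ 0.492 -0.113  0.039]
273 [ 0.479 -0.087 -0.001] [ 0.489 -0.089 -0.001] [ 0.496 -0.09  -0.001]
[ 0.48662258 -0.10374411  0.08080433] [ 0.51916479 -0.33949186  0.64698114] 0.0856398701231904
```

View pics/s5.png

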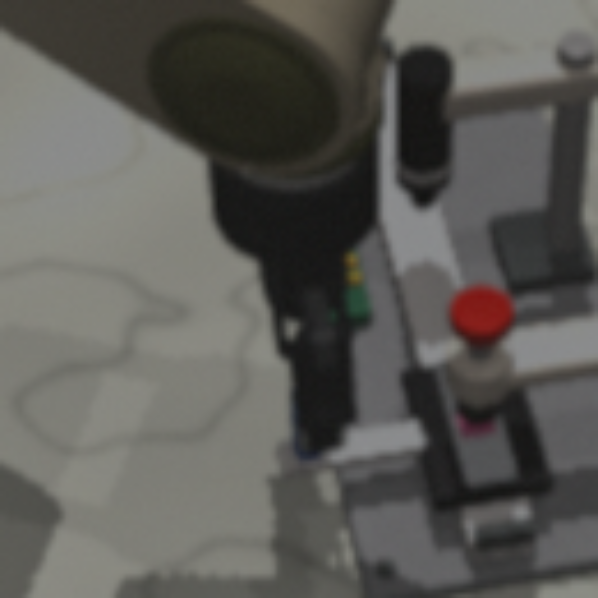

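The near finger stands beside the handle, at crop (320,440), with its tip at about z=0.113. I lower 38 mm, then close.

>>> {"api": "send_rows", "payload": {
  "deltas": [
    [[0,0,0.015,0,0,0,1],[0,0,0.015,0,0,0,1],[0,0,0.008,0,0,0,1],[0,0,0,0,0,0,1]]
  ]
}}

```text
time_s: 9.22
position: [0.4861, -0.1036, 0.0422]
tool_rot: [[-1.0, -0.014, -0.0], [-0.014, 1.0, -0.0], [0.0, -0.0, -1.0]]
ft_force: [-0.1, -0.3, -0.1]
grip_width: 0.085
gripper_force: 0.0
```

>>> {"api": "send_rows", "payload": {
  "deltas": [
    [[0,0,0,0,0,0,0],[0,0,0,0,0,0,-0.3],[0,0,0,0,0,0,-0.5],[0,0,0,0,0,0,-1],[0,0,0,0,0,0,-1],[0,0,0,0,0,0,-1]]
  ],
  "squeeze": 40
}}

```text
time_s: 9.98
position: [0.486, -0.1036, 0.0423]
tool_rot: [[-1.0, -0.014, 0.0], [-0.014, 1.0, -0.0], [-0.0, -0.0, -1.0]]
ft_force: [-1.5, -0.2, 4.4]
grip_width: 0.0149
gripper_force: 38.9
```

```bash
python3 - <<'E'
from m import *
d=get("side"); W=cloud(d); save(d,"s6.png",(220,170,350,300),4.6)
o=telemetry.observe(); print(o["position"],o["ft_force"],o["grip_width"],o["wrist_torque"])
E
```

```text
[ 0.48598638 -0.10359063  0.04232715] [-0.86421027  1.36658679  4.27889115] 0.015047279435443353 [ 0.03602748  0.17802351 -0.00760176]
```

View pics/s6.png

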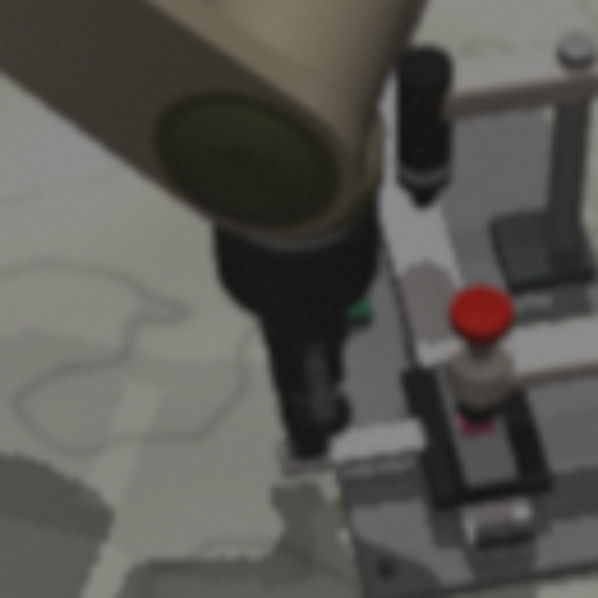

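The blue post is gripped (opening 15 mm, 39 N). I ease up 1 mm and slide to about 20 mm short of the notch.

>>> {"api": "send_rows", "payload": {
  "deltas": [
    [[0,0,-0.001,0,0,0,-1],[0,0.005,0,0,0,0,-1],[0,0.01,0,0,0,0,-1],[0,0.01,0,0,0,0,-1],[0,0,0,0,0,0,-1]]
  ],
  "squeeze": 50
}}

```text
time_s: 10.65
position: [0.4856, -0.077, 0.0426]
tool_rot: [[-1.0, -0.015, -0.0], [-0.015, 1.0, 0.001], [0.0, 0.001, -1.0]]
ft_force: [5.5, 0.8, -14.9]
grip_width: 0.0145
gripper_force: 49.1
```

>>> {"api": "send_rows", "payload": {
  "deltas": [
    [[0,0.01,0,0,0,0,-1],[0,0.01,0,0,0,0,-1],[0,0.01,0,0,0,0,-1],[0,0.01,0,0,0,0,-1],[0,0.01,0,0,0,0,-1],[0,0.01,0,0,0,0,-1],[0,0.01,0,0,0,0,-1],[0,0.007,0,0,0,0,-1],[0,0.003,0,0,0,0,-1],[0,0,0,0,0,0,-1]]
  ]
}}

```text
time_s: 11.9
position: [0.4846, 0.0025, 0.0426]
tool_rot: [[-1.0, -0.015, 0.0], [-0.015, 1.0, 0.001], [-0.0, 0.001, -1.0]]
ft_force: [7.0, 1.7, -16.3]
grip_width: 0.0147
gripper_force: 49.0
```

```bash
python3 - <<'E'
from m import *
T=get("top"); save(T,"t7.png",(230,200,350,300),5)
S=get("side"); a=cv2.resize(S["image"][190:270,250:350,::-1],None,fx=5,fy=5,interpolation=cv2.INTER_CUBIC); cv2.imwrite("pics/s7.png",a)
o=telemetry.observe(); print(o["position"],o["ft_force"],o["grip_width"],o["wrist_torque"])
E
```

```text
[0.48457205 0.00244586 0.04259605] [  7.02377437   1.55750107 -15.88074938] 0.014616046792840887 [ 0.0635855  -1.02209151  0.00953442]
```

View pics/s7.png

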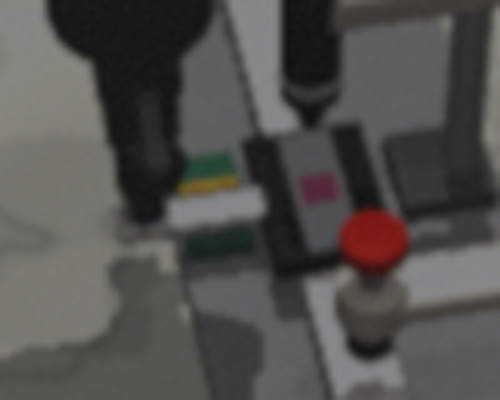

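The tongue is over the block, hiding the near brass bar, with the far bar visible at (208,184). I remove the upward strain and approach the first bar.

>>> {"api": "send_rows", "payload": {
  "deltas": [
    [[-0.0003,0.003,0.0008,0,0,0,-1],[0,0.003,0,0,0,0,-1],[0,0,0,0,0,0,-1]]
  ]
}}

```text
time_s: 12.38
position: [0.4845, 0.008, 0.0425]
tool_rot: [[-1.0, -0.015, -0.0], [-0.015, 1.0, 0.0], [0.0, 0.0, -1.0]]
ft_force: [1.0, 0.9, -5.0]
grip_width: 0.0144
gripper_force: 50.2
```

>>> {"api": "send_rows", "payload": {
  "deltas": [
    [[0,0.003,0,0,0,0,-1],[0,0,0,0,0,0,-1]]
  ]
}}

```text
time_s: 12.62
position: [0.4845, 0.0107, 0.0425]
tool_rot: [[-1.0, -0.014, -0.0], [-0.014, 1.0, 0.0], [0.0, 0.0, -1.0]]
ft_force: [0.2, 0.6, -2.1]
grip_width: 0.0146
gripper_force: 50.4
```

>>> {"api": "send_rows", "payload": {
  "deltas": [
    [[0,0.002,0,0,0,0,-1],[0,0,0,0,0,0,-1]]
  ]
}}

```text
time_s: 12.88
position: [0.4845, 0.0124, 0.0425]
tool_rot: [[-1.0, -0.014, -0.0], [-0.014, 1.0, -0.0], [0.0, -0.0, -1.0]]
ft_force: [-2.1, -1.9, 0.2]
grip_width: 0.0146
gripper_force: 50.6
```

>>> {"api": "send_rows", "payload": {
  "deltas": [
    [[0,0.002,0,0,0,0,-1],[0,0,0,0,0,0,-1]]
  ]
}}

```text
time_s: 13.12
position: [0.4845, 0.013, 0.0425]
tool_rot: [[-1.0, -0.015, -0.0], [-0.015, 1.0, -0.003], [0.0, -0.003, -1.0]]
ft_force: [-3.6, -10.7, 0.7]
grip_width: 0.0146
gripper_force: 50.8
```

>>> {"api": "send_rows", "payload": {
  "deltas": [
    [[0,0.0015,0,0,0,0,-1],[0,0,0,0,0,0,-1]]
  ]
}}

```text
time_s: 13.38
position: [0.4844, 0.0153, 0.0425]
tool_rot: [[-1.0, -0.014, -0.0], [-0.014, 1.0, -0.001], [0.0, -0.001, -1.0]]
ft_force: [-1.7, -1.0, 0.3]
grip_width: 0.0144
gripper_force: 50.9
```

>>> {"api": "send_rows", "payload": {
  "deltas": [
    [[0,0.0015,0,0,0,0,-1],[0,0,0,0,0,0,-1]]
  ]
}}

```text
time_s: 13.62
position: [0.4844, 0.0176, 0.0424]
tool_rot: [[-1.0, -0.014, -0.0], [-0.014, 1.0, 0.0], [0.0, 0.0, -1.0]]
ft_force: [-1.7, -0.2, 2.1]
grip_width: 0.0144
gripper_force: 51.0
```

>>> {"api": "send_rows", "payload": {
  "deltas": [
    [[0,0.0015,0,0,0,0,-1],[0,0,0,0,0,0,-1]]
  ]
}}

```text
time_s: 13.88
position: [0.4844, 0.0195, 0.0424]
tool_rot: [[-1.0, -0.014, -0.0], [-0.014, 1.0, 0.001], [0.0, 0.001, -1.0]]
ft_force: [-1.4, 2.6, 3.2]
grip_width: 0.0147
gripper_force: 51.2
```

Past the crest: the force is now pulling forward. The notch centre should be near TCP y ≈ 0.024.

>>> {"api": "send_rows", "payload": {
  "deltas": [
    [[0,0.0015,0,0,0,0,-1],[0,0,0,0,0,0,-1]]
  ]
}}

```text
time_s: 14.12
position: [0.4843, 0.021, 0.0424]
tool_rot: [[-1.0, -0.014, -0.0], [-0.014, 1.0, 0.001], [0.0, 0.001, -1.0]]
ft_force: [-4.1, 3.4, 4.7]
grip_width: 0.0148
gripper_force: 51.4
```

>>> {"api": "send_rows", "payload": {
  "deltas": [
    [[0,0.0015,0,0,0,0,-1],[0,0,0,0,0,0,-1],[0,0,0,0,0,0,-1]]
  ]
}}

```text
time_s: 14.5
position: [0.4843, 0.0226, 0.0424]
tool_rot: [[-1.0, -0.014, -0.0], [-0.014, 1.0, 0.001], [0.0, 0.001, -1.0]]
ft_force: [-3.1, 4.5, 4.9]
grip_width: 0.0145
gripper_force: 51.4
```

>>> {"api": "send_rows", "payload": {
  "deltas": [
    [[0,0.001,0,0,0,0,-1],[0,0,0,0,0,0,-1],[0,0,0,0,0,0,-1]]
  ]
}}

```text
time_s: 14.88
position: [0.4843, 0.0235, 0.0424]
tool_rot: [[-1.0, -0.014, -0.0], [-0.014, 1.0, 0.001], [0.0, 0.001, -1.0]]
ft_force: [-3.5, 5.1, 5.7]
grip_width: 0.0148
gripper_force: 51.4
```

```bash
python3 - <<'E'
from m import *
T=get("top");S=get("side"); a=cv2.resize(S["image"][190:270,250:350,::-1],None,fx=5,fy=5,interpolation=cv2.INTER_CUBIC)
b=cv2.resize(T["image"][220:300,250:330,::-1],None,fx=5,fy=5,interpolation=cv2.INTER_CUBIC)[:, :300] if 0 else cv2.resize(T["image"][230:290,255:315,::-1],(300,300),interpolation=cv2.INTER_CUBIC)
c=np.zeros((400,800,3),np.uint8); c[:,:500]=a; c[:300,500:]=b; cv2.imwrite("pics/s8.png",c)
o=telemetry.observe(); print(o["position"],o["ft_force"],o["grip_width"])
E
```

```text
[0.48429181 0.02346125 0.04237451] [-3.27727325  4.2944829   5.92327786] 0.014362924892030945
```

View pics/s8.png

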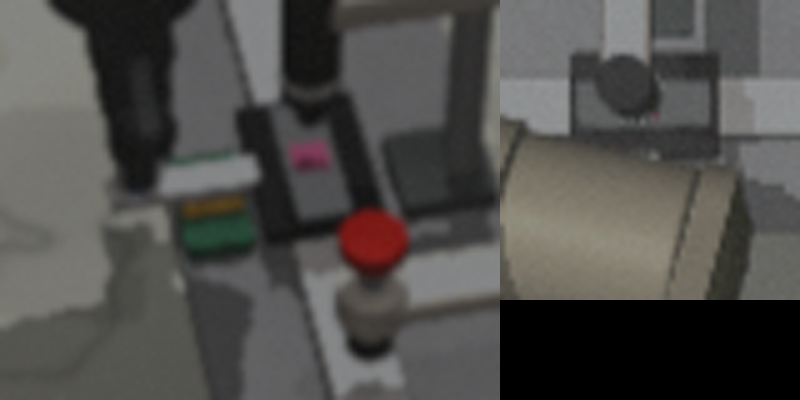

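The side view shows the tongue, at about (208,173), between the brass bars; the near bar is uncovered at (212,208). The force is still pulling forward, so I measure the tongue's offset from the notch.

```bash
python3 - <<'E'
from m import *
d=get("side"); g=cv2.cvtColor(d["image"],cv2.COLOR_RGB2GRAY).astype(float)
ys=[]
for u in range(285,299):
    col=cv2.GaussianBlur(g,(1,3),0)[216:234,u]; k=np.arange(216,234); 
    m=d["image"][216:234,u].astype(int); w=(g[216:234,u]>85)&(m.max(1)-m.min(1)<20)
    vs=k[w]; 
    if len(vs): ys.append((u,vs.min(),vs.max(),onz(d,u,vs.min()-.5,.042).round(4)[:2],onz(d,u,vs.max()+.5,.042).round(4)[:2]))
for y in ys: print(*y)
m=blob(d,(8,60,40),(35,255,255),(278,215,305,245)); print(cen(m),onz(d,*cen(m)[:2],.026))
c=d["R"]@np.array([.5193,.0239,.042])+d["t"]; print(d["K"]@c/c[2])
E
```

```text
285 220 228 [0.5069 0.0421] [0.5021 0.0131]
286 216 228 [0.5116 0.0548] [0.5045 0.0127]
287 216 228 [0.514  0.0544] [0.5069 0.0122]
288 216 228 [0.5164 0.0539] [0.5092 0.0117]
289 216 228 [0.5189 0.0534] [0.5116 0.0113]
290 216 228 [0.5213 0.053 ] [0.514  0.0108]
291 216 227 [0.5237 0.0525] [0.5169 0.0135]
292 216 227 [0.5262 0.052 ] [0.5193 0.0131]
293 216 227 [0.5286 0.0516] [0.5217 0.0126]
294 216 227 [0.531  0.0511] [0.5241 0.0122]
295 216 227 [0.5335 0.0506] [0.5265 0.0117]
296 217 227 [0.5353 0.0469] [0.5289 0.0112]
297 221 227 [0.5353 0.0333] [0.5312 0.0108]
298 221 226 [0.5378 0.0328] [0.5342 0.0135]
(np.float64(291.9574468085106), np.float64(230.85106382978722), 47) [0.51944645 0.01620792 0.026     ]
[291.22409889 224.23218656   1.        ]
```

>>> {"api": "send_rows", "payload": {
  "deltas": [
    [[0,0.0005,0,0,0,0,-1],[0,0,0,0,0,0,-1],[0,0,0,0,0,0,-1]]
  ]
}}

```text
time_s: 15.4
position: [0.4843, 0.0236, 0.0424]
tool_rot: [[-1.0, -0.014, -0.0], [-0.014, 1.0, 0.0], [0.0, 0.0, -1.0]]
ft_force: [-2.9, 1.4, 5.8]
grip_width: 0.0144
gripper_force: 51.4
```

The tongue centre is at about y=0.024, and the commanded 0.5 mm hardly moved it while the force dropped to 1.4 N. The ball is seated in the notch. I relieve the small downward press, settle and check.

>>> {"api": "send_rows", "payload": {
  "deltas": [
    [[0,0.0001,-0.0002,0,0,0,-1],[0,0,0,0,0,0,-1],[0,0,0,0,0,0,-1],[0,0,0,0,0,0,-1]]
  ]
}}

```text
time_s: 15.9
position: [0.4843, 0.0236, 0.0424]
tool_rot: [[-1.0, -0.014, -0.0], [-0.014, 1.0, 0.0], [0.0, 0.0, -1.0]]
ft_force: [-3.3, 2.2, 1.1]
grip_width: 0.0145
gripper_force: 51.1
```

>>> {"api": "send_rows", "payload": {
  "deltas": [
    [[0,0,0,0,0,0,-1],[0,0,0,0,0,0,-1],[0,0,0,0,0,0,-1],[0,0,0,0,0,0,-1]]
  ]
}}

```text
time_s: 16.4
position: [0.4843, 0.0236, 0.0424]
tool_rot: [[-1.0, -0.014, -0.0], [-0.014, 1.0, 0.0], [0.0, 0.0, -1.0]]
ft_force: [-3.3, 2.7, 0.6]
grip_width: 0.0146
gripper_force: 51.1
```

```bash
python3 -c "
from rig import env; print(env.close_job())"
```

```text
the job is handed in; nothing more can be done
None
```

I pressed the plunger to its stop and it sprang fully back. I then slid the carriage into the notch and handed the job in at about 16 s, with the handle still gripped and the carriage still; nothing else was touched as far as the pictures and forces showed.

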